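# Upright a fallen tube and hold it down on the touch mixer

## Task

The wide capped tube has fallen over on the bench near a slim one. Pick up the wide tube, turn it upright with its cap on top, stand its tip in the cup of the touch mixer and press the cup down with the tube to about half of the cup's 12 mm travel, never onto the bottom stop. Finish while still gripping the tube, holding it upright and the cup pressed there; leave everything else where it stands.

Things in the scene. Friction and masses are not known exactly. Their poses are not given: they have to be found in the camera images.
- wide_tube: Wide capped conical tube, 118 mm long, 60 g: 6 mm wide at the tip, widening over 14 mm to the 28 mm body, cap 34 mm wide from 103 mm up. Origin: on the axis at the tip end; z axis from tip to cap. Starts lying on the worktop, cap to the right (-y) within 27 degrees, axis 14 mm up at the tip and 15.5 mm at mid-length, free to roll; it and the slim tube may have swapped places.
- slim_tube: Slim 15 ml conical tube, 22 mm over the cap, 120 mm long, lying on the worktop in the other place, cap roughly to the right. Bystander. Origin: tip end, z axis towards the cap.
- touch_mixer: White touch mixer, 150 mm deep (x), 116 mm wide (y), collar top 81 mm above the worktop; stands firmly on suction feet. Origin: centre of its underside; its front with dial and rocker switch faces its own -x (roughly the robot); the cup stands on top, 20 mm behind the centre (+x).
- cup_floor (a point): Centre of the inner floor of the mixer's black rubber cup, 100 mm above the worktop when not pressed; moves down with the cup. The cup opens upward as a funnel: inner diameter 43 mm at the rim, 23 mm above this floor, narrowing to about 19 mm at the floor, so the tube's tip stands on the floor with 2 or 3 mm of play.
- mixer_head (a joint): How far the cup of the mixer is pressed straight down, m: 0 = up at rest, 0.012 = on its bottom stop. Spring-loaded: it takes about 2.9 N to start moving and 0.7 N more for each mm (7.1 N at 6 mm, 11.3 N at 12 mm), and springs back up when released.
- jar: White-capped round jar, 60 mm in diameter, 76 mm high, standing. Bystander. Origin: centre of its underside.
- small_vial: Small glass vial with snap cap, 16 mm in diameter, 42 mm high, standing. Bystander. Origin: centre of its underside.
- dish: Flat round lidded dish, 57 mm in diameter, 14 mm high. Bystander. Origin: centre of its underside.
- micro_plate: Flat clear plate of wells, 86 x 128 mm, 14 mm high, at the near left. Bystander. Origin: centre of its underside.
- card_box: White card box with lid, 88 x 88 mm, 53 mm high. Bystander. Origin: centre of its underside.
- tall_vial: Tall glass vial with black cap, 22 mm in diameter, 96 mm high, standing. Bystander. Origin: centre of its underside.
Things that resemble listed ones, but are neither listed nor needed, are in the scene too. Of the things like the wide_tube, leave any that is turquoise; of the rest the larger one is meant.

How it is judged (in metres and radians):
On the way, in this order (a step that is already met when the one before it is completed fails the run):
1. the wide tube is held upright, cap on top, clear of the worktop (angle between wide_tube's own z axis and vertical below 0.35 rad and height (world z) of wide_tube above 0.03 m and contact force between the fingers and wide_tube above 1 N), for 0.2 s.
2. the tube's tip stands in the cup and presses it about half-way down (horizontal distance between wide_tube and cup_floor below 0.01 m and z of wide_tube in the frame of cup_floor below 0.01 m and value of joint mixer_head above 0.0035 m and contact force between wide_tube and touch_mixer above 3 N), for 0.2 s.
At the end, for the whole second after the job is handed in: The program ends holding: the wide tube is gripped, upright within 11 degrees, its tip on the floor of the mixer's cup (within 10 mm of the middle and 10 mm of the floor), pressing the cup down by 3.5 to 9 mm with more than 3 N, still, with no part of the robot touching the mixer (all of step 2 and angle between wide_tube's own z axis and vertical below 0.2 rad and value of joint mixer_head below 0.009 m and contact force between the fingers and wide_tube above 1 N and contact force between each of the fingers, the arm and touch_mixer below 0.5 N and linear speed of wide_tube below 0.02 m/s); the arm keeps its last pose, push and grip.
It fails at once if the cup is driven onto its bottom stop (value of joint mixer_head above 0.0115 m).
It fails at once if a bystander is shifted by more than 30 mm (distance of any of slim_tube, jar, small_vial, dish, micro_plate, card_box, tall_vial from where it was at the start of the episode above 0.03 m).
It also fails if it takes over 45 s, if anything falls off the work surface, if the arm or the gripper's body presses on something with over 40 N, if the wrist force passes 120 N, or if a joint passes its speed limit or range.

## Robot

A 6-joint arm with a two-finger parallel gripper is mounted at the origin on a cart in front of the work surface, level with it; the furniture and walls round the work are solid. World frame = base frame: x ahead of the robot, y to its left, z up, the work surface at z = 0. Lengths are in mm, angles in rad, forces in N, time in s.
With the tool pointing down it reaches from about 275 to 825 mm from the base axis. Payload 5.2 kg.
Tool frame: the origin (TCP) lies midway between the tips of the shut fingers; the grasp point (between the pads) lies 19 mm behind it (ctrl.pinch_z is the distance from the TCP to the grasp point, in mm); z points along the fingers, y is the line along which they close (so a half turn about z gives the same grasp; the last joint's range is limited). The gripper opens to 93 mm and grips with 3 to 60 N. Pads are 15 mm wide; open, the fingers measure 128 mm over their backs; the gripper's body (75 mm by 188 mm) begins 65 mm behind the grasp point.
Start: joints at [1.117, 0.259, 1.535, -0, 1.348, -0.203], TCP at [136.476, 532.803, 218.653] pointing down, gripper open.
Joint ranges: [-3.14, 3.14], [-0.91, 2.08], [0.19, 2.58], [-1.22, 4.36], [0.22, 2.71], [-3.12, 3.12]. Speed limits (rad/s): [2.57, 2.57, 3.14, 3.14, 3.14, 3.14].

## Interface

Orientations are given as a unit quaternion [w, x, y, z].
In Python, from cell import ctrl, read_camera, spotter gives the robot as it stands.
- The arm moves only by the tool play_rows, never from a script. Its argument "commands" is one flat list of numbers, 5 for each row, row after row: the shift along the world's x, y, z in cm, then the turn about the world's z in rad, then the closure, from 0 (fully open) to 1 (shut). In form: [x, y, z, spin, jaw, x, y, z, spin, jaw, ...]. A call has 1 to 10 rows; each row is the pose to reach, as a shift and turn from the pose commanded when the call began; what a row does not reach only later rows make up. A row lasts 1/10 s, in which the tool goes at most 50 mm and 8.59 degrees, less where a joint would pass 70% of its speed; a pose out of reach is approached as far as the arm can. A call with a gripper value outside its range is refused whole. The fingers move at their own pace and stop on an object; "newtons" is the grip in N (left out, the last holds). Time passes only in rows, so rows that repeat a pose let the fingers close. It gives the time, the measured TCP pose, the force, the opening and the grip force at its end, in the units of the state.
- ctrl.sense(): the state, without advancing time (a new reading comes with each control period).
- read_camera(name): name is "scene" or "top"; returns a dict with "frame" (480x640x3 uint8, red, green, blue), "range_z" (480x640 float32, mm along the optical axis (not along the pixel's ray), 0 where there is no reading), "camera_matrix" (3x3 intrinsics, pixels), "camera_from_world" (4x4, takes a point from world to camera coordinates). Camera axes: x right, y down, z forward; pixel columns grow to the right and rows downward; lengths in mm; the calibration is good to about 2 mm. A picture is of the moment at which its call begins.
- ctrl.close_job(): hands the job in; it is judged then, once.
Trained networks look in a picture, given as the dict that the camera call returned (one of the last four; its "shot" number tells which), for a name from the list of things; names that differ only in an ending like _2 or _b are one class to them, and where a whole thing is asked for, a point or a joint stands for the part that bears it (a point fixed in the world has none). Each returns a list of dicts, best first, with "confidence" (0 to 1); they miss things now and then, are a little off and sometimes report something else, mostly with a low value. They report only what shows in the picture. A call takes as long as a camera call. They do not tell look-alikes from the thing itself.
- spotter.cut_out(picture, target): "region" (480x640 bool, what is visible of it) and "point" ([column, row] in pixels, amid what is visible of it).
- spotter.tip_of(picture, target): "point" ([column, row] in pixels: a listed point, or the origin of a listed thing).
The state is a dict: "clock": time; "joint_positions": joint angles; "qvel": joint speeds; "tau": joint torques, N m; "tcp_pos": TCP position; "ee_rot": TCP orientation; "wrist_force": force on the tool from outside, world axes, zero at the start; "wrist_torque": the same for the moment, N m; "finger_gap": finger opening in mm; "finger_force": force on a finger pad.
Only numpy, scipy, OpenCV 4.12 (cv2) and the standard library are available. Lean on these libraries where they do the work, as an engineer would, in place of code of your own. Each camera call takes 0.05 s, during which the arm holds its last target. There are 200 camera calls.

## Working session

There is one attempt and no reset: what is moved stays moved. The work goes in short steps, Python scripts to look and compute and a tool call to move; the robot and the scene stay as the last step left them, time stands still between calls to the robot, and variables do not carry over. Pictures are saved under pics/ and viewed, at most 10 in all, crops included, and the job is handed in when it is done.

Besides the shell and the picture viewer there is one more tool, called after "Call:" as name(argument=value, ...), one argument or row to a line, values as JSON. play_rows: Moves the arm, as the interface text tells. Its arguments: {"type":"object","properties":{"commands":{"type":"array"},"newtons":{"type":"number"}},"required":["commands"]}

```bash
mkdir -p pics; ls
cat > h.py <<'E'
import numpy as np, cv2
from cell import ctrl, read_camera, spotter
def w(p,u,v,z=None):
    """pixel -> world mm, by depth, or on the plane at height z"""
    K=p["camera_matrix"]; T=np.linalg.inv(p["camera_from_world"])
    r=np.linalg.inv(K)@np.array([u,v,1.]); o=T[:3,3]; d=T[:3,:3]@r
    s=p["range_z"][int(round(v)),int(round(u))] if z is None else (z-o[2])/d[2]
    return o+s*d
def cloud(p,m):
    v,u=np.nonzero(m&(p["range_z"]>0)); K=p["camera_matrix"]; T=np.linalg.inv(p["camera_from_world"])
    r=np.linalg.inv(K)@np.stack([u,v,np.ones(len(u))]); return ((T[:3,:3]@(r*p["range_z"][v,u])).T+T[:3,3])
def save(p,n,box=None,s=1):
    f=cv2.cvtColor(p["frame"],cv2.COLOR_RGB2BGR)
    if box: f=f[box[1]:box[3],box[0]:box[2]]
    cv2.imwrite("pics/"+n+".png",cv2.resize(f,None,fx=s,fy=s))
E
python3 - <<'E'
from h import *
for n in("top","scene"):
    p=read_camera(n); save(p,n+"0")
    for t in("wide_tube","slim_tube","touch_mixer","jar","small_vial","dish","micro_plate","card_box","tall_vial"):
        for d in spotter.cut_out(p,t)[:4]:
            c=cloud(p,d["region"]); print(n,t,round(d["confidence"],2),np.round(d["point"]),np.round(np.median(c,0)),np.round(np.ptp(c,0)) if len(c) else 0)
    for t in("wide_tube","cup_floor"): print(t,[(round(d["confidence"],2),np.round(d["point"])) for d in spotter.tip_of(p,t)])
s=ctrl.sense();print({k:np.round(s[k],3) for k in s})
E
```

```text
pics
top wide_tube 0.94 [229. 198.] [647. 182.  26.] [ 44. 112.  28.]
top wide_tube 0.83 [339. 227.] [ 557. -122.   26.] [101.  72.  26.]
top wide_tube 0.54 [271. 268.] [448.  77.  16.] [ 18. 106.  22.]
top wide_tube 0.51 [285. 218.] [595.  36.  19.] [60. 65. 22.]
top slim_tube 0.58 [267. 268.] [447.  85.  15.] [ 20. 116.  33.]
top slim_tube 0.27 [401. 214.] [ 578. -297.   66.] [170. 135. 137.]
top touch_mixer 0.85 [403. 214.] [ 577. -297.   66.] [157. 135. 133.]
top jar 0.92 [306. 181.] [688. -34.  71.] [50. 56. 88.]
top small_vial 0.39 [166. 204.] [640. 361.  36.] [11. 10. 29.]
top dish 0.74 [313. 300.] [350. -46.  13.] [54. 54. 32.]
top micro_plate 0.88 [169. 282.] [424. 364.  11.] [111. 140.  33.]
top card_box 0.96 [466. 234.] [ 527. -478.   51.] [101. 108.  65.]
top tall_vial 0.5 [167. 180.] [694. 356.  79.] [ 41.  46. 104.]
wide_tube [(0.95, array([210., 208.])), (0.65, array([352., 245.])), (0.45, array([272., 204.]))]
cup_floor [(0.72, array([404., 210.]))]
scene wide_tube 0.93 [316. 262.] [ 555. -114.   20.] [124. 128.  40.]
scene wide_tube 0.86 [225. 312.] [640. 188.  25.] 
[... 601 characters left out ...]
. 102.]
wide_tube [(0.85, array([339., 260.])), (0.73, array([216., 330.])), (0.59, array([256., 288.])), (0.33, array([313., 328.]))]
cup_floor [(0.64, array([330., 209.]))]
{'clock': np.float64(1.2), 'joint_positions': array([ 1.117,  0.259,  1.535, -0.   ,  1.348, -0.203]), 'qvel': array([-0.   ,  0.   ,  0.001,  0.   , -0.002,  0.   ]), 'tau': array([-0.0000e+00, -4.3722e+01, -2.8431e+01,  7.2000e-02,  3.2000e-02,
       -0.0000e+00]), 'tcp_pos': array([136.498, 532.813, 218.657]), 'ee_rot': array([0.   , 0.125, 0.992, 0.   ]), 'wrist_force': array([-0.761, -0.638, -0.406]), 'wrist_torque': array([ 0.018, -0.003, -0.025]), 'finger_force': np.float64(0.0), 'finger_gap': np.float64(93.06)}
```

View pics/top0.png

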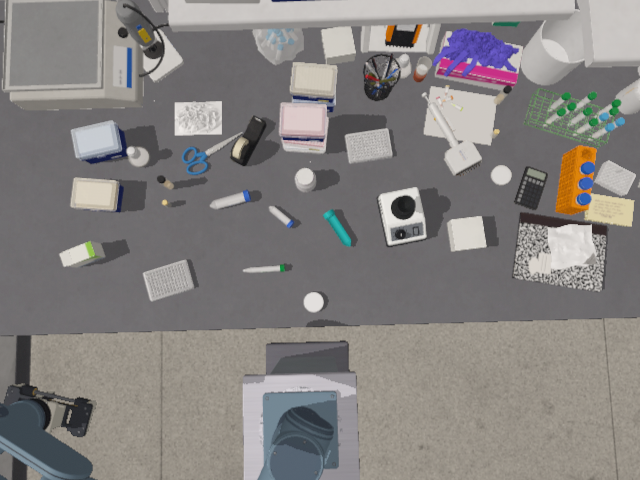

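View pics/scene0.png

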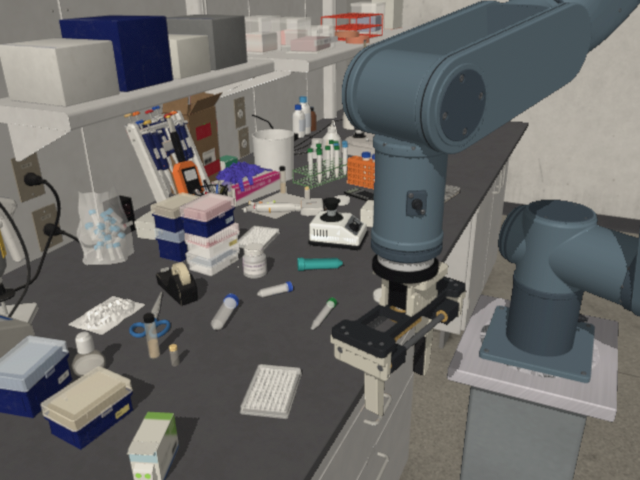

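Run:
```python
from h import *
for n in("top","scene"):
    p=read_camera(n)
    for d in spotter.cut_out(p,"wide_tube"):
        c=cloud(p,d["region"]); m=np.median(c,0)
        if abs(m[0]-645)<25 and abs(m[1]-185)<30:
            c=c[(c[:,2]>5)&(c[:,2]<40)]; q=c[:,:2]; mu=q.mean(0); a=np.linalg.svd(q-mu)[2][0]; a*=-np.sign(a[1]) ; t=(q-mu)@a
            lat=(q-mu)@np.array([-a[1],a[0]])
            print(n,"axis",a.round(3),"mu",mu.round(1),"t",np.percentile(t,[1,99]).round(1),"ends",(mu+a*t.min()).round(),(mu+a*t.max()).round())
            for k in range(-60,70,15):
                s=(t>=k)&(t<k+15)
                if s.sum()>3: print(k,s.sum(),np.percentile(lat[s],[2,98]).round(1),np.percentile(c[s,2],95).round(1))
    m=np.zeros((480,640),bool)
    if n=="top": m[185:240,375:432]=1
    else: m[190:255,300:375]=1
    c=cloud(p,m); g=p["frame"][m&(p["range_z"]>0)].max(1)
    r=c[(c[:,2]>117)&(c[:,2]<128)]
    print(n,"rim",len(r),r.min(0).round(1),r.max(0).round(1),((r.min(0)+r.max(0))/2).round(1),np.median(r[:,2]).round(1))
    if n=="top":
        b=c[(c[:,2]>74)&(c[:,2]<86)]; print("collar",b.min(0).round(),b.max(0).round())
        for d in spotter.tip_of(p,"cup_floor")[:1]: print("floor",w(p,*d["point"],100).round(1))
        for d in spotter.tip_of(p,"wide_tube")[:1]: print("tip",w(p,*d["point"],14).round(1))
    else: save(p,"cup1",(290,180,390,260),6)
    print(np.linalg.inv(p["camera_from_world"])[:3,3].round())
```

```text
top axis [ 0.239 -0.971] mu [646.6 180.3] t [-58.4  52.6] ends [632. 240.] [659. 129.]
-60 36 [-10.7  11.8] 27.9
-45 47 [-11.2  13.5] 30.1
-30 52 [-11.1  13.2] 31.2
-15 48 [-11.9  13. ] 30.5
0 55 [-11.5  14.9] 31.4
15 52 [-12.1  14.7] 32.0
30 50 [-12.  14.] 33.9
45 36 [-13.3  15.7] 33.7
top rim 118 [ 576.5 -326.8  117. ] [ 626.7 -277.3  127.2] [ 601.6 -302.   122.1] 120.6
collar [ 532. -349.   74.] [ 642. -252.   86.]
floor [ 595.9 -290.5  100. ]
tip [638.3 244.1  14. ]
[ 364.  -68. 1503.]
scene axis [ 0.21  -0.978] mu [639.6 188.5] t [-54.2  58.5] ends [627. 246.] [652. 130.]
-60 61 [-6.9 12.2] 24.5
-45 80 [-10.   14.2] 28.4
-30 48 [-10.   13.3] 28.5
-15 59 [-10.6  14.8] 29.3
0 52 [-8.8 12.5] 30.4
15 55 [-9.  13.3] 30.6
30 54 [-8.8 16.6] 32.0
45 75 [-10.5  18.6] 34.1
scene rim 87 [ 575.  -331.1  117.1] [ 625.4 -272.1  125.4] [ 600.2 -301.6  121.3] 120.6
[ -34. 1113.  696.]
```

Call:
play_rows(
  commands=[26, -20, -5, -0.5, 0, 26, -20, -5, -0.5, 0, 26, -20, -5, -0.5, 0, 52, -39.7, -10, -1.09, 0, 52, -39.7, -10, -1.09, 0, 52, -39.7, -10, -1.09, 0, 52, -39.7, -10, -1.09, 0, 52, -39.7, -10, -1.09, 0, 52, -39.7, -10, -1.09, 0, 52, -39.7, -10, -1.09, 0],
  newtons=5,
)

```text
clock: 2.5
tcp_pos: [530.8, 231.2, 142.9]
ee_rot: [0.0, 0.621, 0.783, 0.0]
wrist_force: [-0.5, 1.1, 0.3]
finger_gap: 92.7
finger_force: 0.0
```

Call:
play_rows(
  commands=[12.5, -9.5, -2.4, 0, 0, 12.5, -9.5, -2.4, 0, 0, 12.5, -9.5, -2.4, 0, 0, 12.5, -9.5, -2.4, 0, 0, 12.5, -9.5, -2.4, 0, 0],
)

```text
clock: 3.0
tcp_pos: [655.0, 136.1, 117.9]
ee_rot: [-0.001, 0.622, 0.783, -0.0]
wrist_force: [0.5, 0.8, 0.5]
finger_gap: 93.0
finger_force: 0.0
```

Call:
play_rows(
  commands=[0.1, 0, -5, 0, 0, 0.1, 0, -10, 0, 0, 0.1, 0, -11.5, 0, 0, 0.1, 0, -11.5, 0, 0, 0.1, 0, -11.5, 0, 1, 0.1, 0, -11.5, 0, 1, 0.1, 0, -11.5, 0, 1, 0.1, 0, -11.5, 0, 1, 0.1, 0, -11.5, 0, 1, 0.1, 0, -11.5, 0, 1],
  newtons=3,
)

```text
clock: 4.0
tcp_pos: [655.3, 137.7, 4.3]
ee_rot: [0.0, 0.621, 0.784, 0.0]
wrist_force: [-0.1, -0.6, -0.2]
finger_gap: 49.9
finger_force: 0.0
```

Run:
```python
from h import *
p=read_camera("scene"); save(p,"g1",(170,230,310,350),5); print(ctrl.sense()["finger_gap"])
```

```text
45.3029693519397
```

View pics/g1.png

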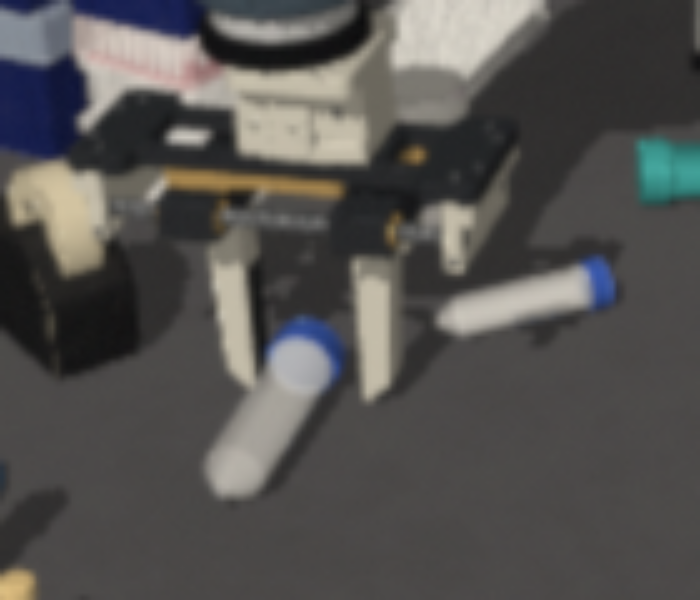

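The crop shows the fingers at (240,360) and (375,370) straddling the blue cap at (305,350), with the body pointing towards the camera. I keep closing.

Call:
play_rows(
  commands=[0, 0, -0.1, 0, 1, 0, 0, -0.1, 0, 1, 0, 0, -0.1, 0, 1, 0, 0, -0.1, 0, 1, 0, 0, -0.1, 0, 1, 0, 0, -0.1, 0, 1],
  newtons=3,
)

```text
clock: 4.65
tcp_pos: [655.2, 137.7, 3.1]
ee_rot: [-0.0, 0.621, 0.784, -0.0]
wrist_force: [0.2, -0.2, -0.5]
finger_gap: 33.8
finger_force: 3.0
```

Call:
play_rows(
  commands=[0, 0, 2, 0, 1, -0.2, 0.8, 4, 0, 1, -0.5, 2, 6, 0, 1, -1, 4, 8, 0, 1, -1.5, 6, 10, 0, 1, -2, 8, 12, 0, 1, -2, 8, 14, 0, 1, -2, 8, 15, 0, 1, -2, 8, 15, 0, 1, -2, 8, 15, 0, 1],
)

```text
clock: 5.65
tcp_pos: [635.0, 217.2, 152.3]
ee_rot: [-0.0, 0.622, 0.783, -0.0]
wrist_force: [-0.4, -0.8, -1.1]
finger_gap: 34.0
finger_force: 3.0
```

Run:
```python
from h import *
p=read_camera("scene"); save(p,"g2",(150,170,310,310),5)
```

```text
(no output)
```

View pics/g2.png

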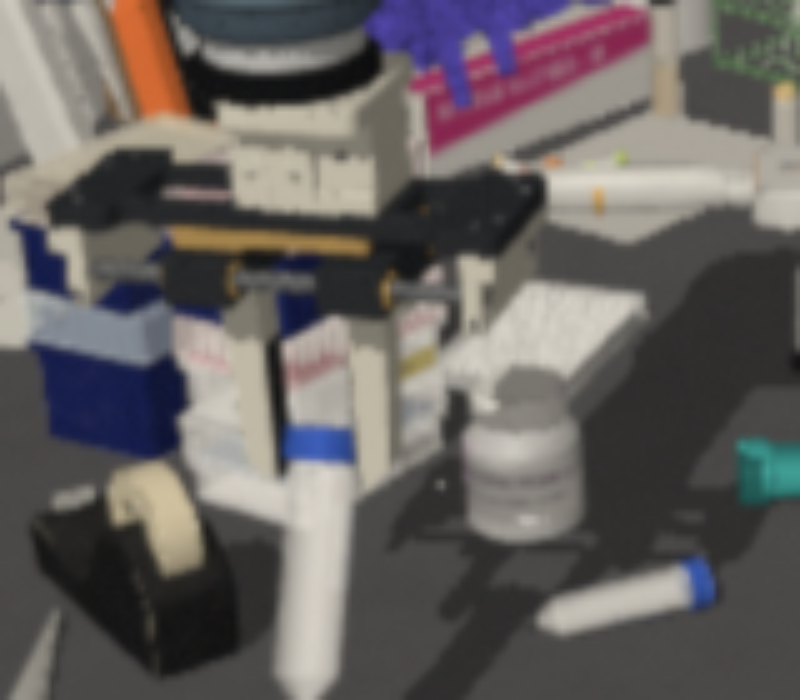

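The tube has swung down: blue cap at (320,445) between the fingers, tip at (305,690). Measuring its tilt next.

```bash
cat > tilt.py <<'E'
from h import *
s=ctrl.sense(); g=s["tcp_pos"]+[0,0,19]; print("tcp",s["tcp_pos"].round(1),"wf",s["wrist_force"].round(1),"gap",round(float(s["finger_gap"]),1))
import sys
p=read_camera("scene")
if len(sys.argv)>1: save(p,sys.argv[1],tuple(map(int,sys.argv[2].split(","))),5)
for d in spotter.cut_out(p,"wide_tube"):
    c=cloud(p,d["region"]); 
    if len(c)<30 or np.linalg.norm(np.median(c,0)-g+[0,0,50])>60: continue
    h=c[:,2]-g[2]; cam=np.linalg.inv(p["camera_from_world"])[:3,3]
    print(d["confidence"],len(c))
    bins=[]
    for a in range(-115,15,10):
        k=c[(h>=a)&(h<a+10)]
        if len(k)>4: bins.append([a+5,*(np.median(k,0)[:2]-g[:2])])
    b=np.array(bins); print(b.round(1).tolist())
    m=b[(b[:,0]>-90)&(b[:,0]<-8)]; f=np.polyfit(m[:,0],m[:,1:],1); print("slope dx/dz dy/dz",f[0].round(3),"tip offset from grasp approx",(-f[0]*110).round(1))
T=spotter.tip_of(p,"wide_tube")
for t in T: print("tip px",np.round(t["point"]),round(t["confidence"],2))
E
python3 tilt.py
```

```text
tcp [634.7 217.1 151.8] wf [-1.1  0.7 -1.3] gap 33.9
0.91 742
[[-100.0, -15.2, 46.3], [-90.0, -17.7, 45.8], [-80.0, -16.9, 42.8], [-70.0, -16.5, 38.2], [-60.0, -15.7, 33.1], [-50.0, -13.7, 29.0], [-40.0, -13.3, 24.3], [-30.0, -11.1, 19.2], [-20.0, -10.8, 15.1], [-10.0, -7.9, 10.8], [0.0, -6.4, 9.1], [10.0, -7.6, 8.8]]
slope dx/dz dy/dz [ 0.126 -0.46 ] tip offset from grasp approx [-13.8  50.6]
tip px [338. 264.] 0.84
tip px [257. 292.] 0.77
tip px [210. 315.] 0.69
```

Call:
play_rows(
  commands=[0, 0, 2, 0, 1, 0, 0, 5, 0, 1, 0, -0.5, 8.8, 0, 1, -0.1, -1.5, 8.8, 0, 1, -0.2, -3, 8.8, 0, 1, -0.3, -5, 8.8, 0, 1, -0.5, -8, 8.8, 0, 1, -0.7, -12, 8.8, 0, 1, -0.9, -16, 8.8, 0, 1, -1.2, -20.5, 8.8, 0, 1],
)

```text
clock: 6.85
tcp_pos: [621.6, 11.0, 238.6]
ee_rot: [-0.002, 0.621, 0.784, -0.001]
wrist_force: [-0.5, -1.1, -0.3]
finger_gap: 33.9
finger_force: 3.0
```

Call:
play_rows(
  commands=[-0.2, -5, 0, 0, 1, -0.4, -10, 0, 0, 1, -0.7, -15, 0, 0, 1, -1, -20, 0, 0, 1, -1.3, -25, 0, 0, 1, -1.5, -30, 0, 0, 1, -1.7, -34.2, 0, 0, 1, -1.7, -34.2, 0, 0, 1, -1.7, -34.2, 0, 0, 1, -1.7, -34.2, 0, 0, 1],
)

```text
clock: 7.85
tcp_pos: [605.5, -328.2, 239.7]
ee_rot: [-0.001, 0.621, 0.784, 0.0]
wrist_force: [0.2, 1.3, -0.7]
finger_gap: 33.8
finger_force: 3.0
```

```bash
python3 tilt.py g3 260,120,400,240
```

```text
tcp [ 605.5 -328.2  239.7] wf [ 0.2  1.3 -0.7] gap 33.8
0.64 418
[[-110.0, -6.0, 11.8], [-100.0, -10.2, 17.0], [-90.0, -7.9, 16.5], [-80.0, -8.0, 15.3], [-70.0, -8.2, 14.2], [-60.0, -7.8, 12.0], [-50.0, -8.8, 11.0], [-40.0, -9.0, 11.6], [-30.0, -8.3, 9.0], [-20.0, -7.7, 9.7], [-10.0, -7.0, 11.0], [0.0, -6.8, 7.9]]
slope dx/dz dy/dz [ 0.01  -0.072] tip offset from grasp approx [-1.1  7.9]
tip px [256. 294.] 0.84
tip px [332. 193.] 0.73
tip px [341. 260.] 0.63
```

View pics/g3.png

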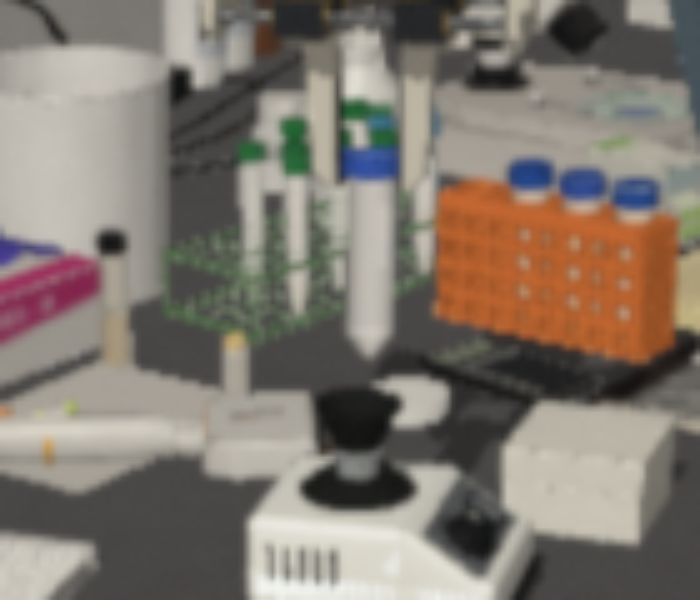

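Nearly vertical now (about 4°): the tip is at about (370,355), above the cup at (358,410). I tighten the grip and move over the cup.

Call:
play_rows(
  commands=[0, 0, 0, 0, 1, 0, 0, 0, 0, 1, 0, 0, 0, 0, 1, -0.2, 0.9, 0, 0, 1, -0.4, 1.8, 0, 0, 1, -0.4, 1.8, 0, 0, 1, -0.4, 1.8, 0, 0, 1],
  newtons=25,
)

```text
clock: 8.7
tcp_pos: [602.3, -310.8, 241.4]
ee_rot: [0.0, 0.621, 0.784, -0.0]
wrist_force: [-0.2, -0.4, -0.6]
finger_gap: 33.4
finger_force: 25.0
```

```bash
cat >> tilt.py <<'E'
# lowest pixel of the tube's mask: ray point at the vertical plane through the cup centre
for d in spotter.cut_out(p,"wide_tube"):
    v,u=np.nonzero(d["region"]); c=cloud(p,d["region"])
    if len(c)<30 or np.linalg.norm(np.median(c,0)-g+[0,0,50])>60: continue
    vb=v.max(); ub=u[v>=vb-1].mean(); a=w(p,ub,vb,0); cam=np.linalg.inv(p["camera_from_world"])[:3,3]
    dd=a-cam; k=(-302-cam[1])/dd[1]; print("lowest px",ub,vb,"at y=-302:",(cam+k*dd).round(1))
E
python3 tilt.py
python3 - <<'E'
from h import *
p=read_camera("top")
for d in spotter.tip_of(p,"wide_tube"): print(np.round(d["point"]),d["confidence"])
for d in spotter.cut_out(p,"touch_mixer")[:1]:
    c=cloud(p,d["region"]); print(np.median(c,0).round())
E
```

```text
tcp [ 602.3 -310.8  241.4] wf [-0.2 -0.4 -0.6] gap 33.4
0.77 446
[[-110.0, -8.1, 13.1], [-100.0, -9.1, 15.4], [-90.0, -6.7, 17.2], [-80.0, -10.0, 14.0], [-70.0, -9.8, 14.1], [-60.0, -7.7, 13.1], [-50.0, -8.5, 12.4], [-40.0, -6.9, 10.7], [-30.0, -6.7, 9.5], [-20.0, -7.0, 9.0], [-10.0, -8.7, 8.9], [0.0, -4.8, 8.0]]
slope dx/dz dy/dz [ 0.033 -0.087] tip offset from grasp approx [-3.7  9.6]
tip px [340. 259.] 0.67
tip px [333. 194.] 0.58
tip px [259. 294.] 0.54
lowest px 332.0 192 at y=-302: [ 598.3 -302.   145.4]
[352. 245.] 0.75
[406. 206.] 0.63
[270. 205.] 0.62
[ 578. -304.   68.]
```

Call:
play_rows(
  commands=[0.1, 0, -1.5, 0, 1, 0.1, 0, -3, 0, 1, 0.1, 0, -4, 0, 1, 0.1, 0, -4.2, 0, 1, 0.1, 0, -4.4, 0, 1, 0.1, 0, -4.4, 0, 1, 0.1, 0, -4.4, 0, 1],
)

```text
clock: 9.75
tcp_pos: [603.5, -311.5, 197.9]
ee_rot: [0.001, 0.621, 0.784, 0.0]
wrist_force: [0.6, 0.5, -1.1]
finger_gap: 33.3
finger_force: 25.0
```

No contact yet; I go down in small steps.

Call:
play_rows(
  commands=[0, 0, -0.2, 0, 1, 0, 0, -0.4, 0, 1, 0, 0, -0.4, 0, 1, 0, 0, -0.4, 0, 1],
)

```text
clock: 10.15
tcp_pos: [603.7, -311.5, 194.0]
ee_rot: [0.001, 0.621, 0.784, 0.0]
wrist_force: [0.7, -0.1, 4.1]
finger_gap: 33.1
finger_force: 25.0
```

Call:
play_rows(
  commands=[0, 0, -0.2, 0, 1, 0, 0, -0.2, 0, 1, 0, 0, -0.2, 0, 1],
)

```text
clock: 10.45
tcp_pos: [603.7, -311.5, 191.9]
ee_rot: [0.001, 0.621, 0.784, 0.0]
wrist_force: [-0.5, 0.1, 5.6]
finger_gap: 33.3
finger_force: 25.0
```

Call:
play_rows(
  commands=[0, 0, -0.1, 0, 1, 0, 0, -0.1, 0, 1, 0, 0, -0.1, 0, 1],
)

```text
clock: 10.75
tcp_pos: [603.7, -311.6, 191.1]
ee_rot: [0.001, 0.621, 0.784, 0.0]
wrist_force: [-0.3, -0.8, 6.5]
finger_gap: 33.4
finger_force: 25.0
```

```bash
python3 tilt.py g4 260,130,400,250
python3 - <<'E'
from h import *
f=[]
for i in range(6):
    p=read_camera("scene"); f.append(ctrl.sense()["wrist_force"])
print(np.mean(f,0).round(2))
m=np.zeros((480,640),bool); m[190:255,300:375]=1
c=cloud(p,m); k=p["frame"][m&(p["range_z"]>0)].max(1)<60; c=c[k&(c[:,2]>85)&(c[:,2]<130)]; print("dark top z",np.percentile(c[:,2],[50,90,99]).round(1))
E
```

```text
tcp [ 603.7 -311.6  191.1] wf [-0.3 -0.8  6.5] gap 33.4
0.83 384
[[-100.0, -5.8, 16.7], [-90.0, -7.9, 17.5], [-80.0, -9.7, 14.2], [-70.0, -6.9, 13.3], [-60.0, -11.2, 13.5], [-50.0, -8.2, 11.1], [-40.0, -8.6, 11.2], [-30.0, -7.7, 9.9], [-20.0, -7.7, 8.3], [-10.0, -6.2, 9.4], [0.0, -2.3, 7.1]]
slope dx/dz dy/dz [ 0.036 -0.082] tip offset from grasp approx [-3.9  9. ]
tip px [329. 209.] 0.86
tip px [340. 262.] 0.82
tip px [258. 294.] 0.56
lowest px 331.5625 204 at y=-302: [ 599.9 -302.   109.6]
[ 0.32 -0.25  6.43]
dark top z [108.  116.5 119.7]
```

View pics/g4.png

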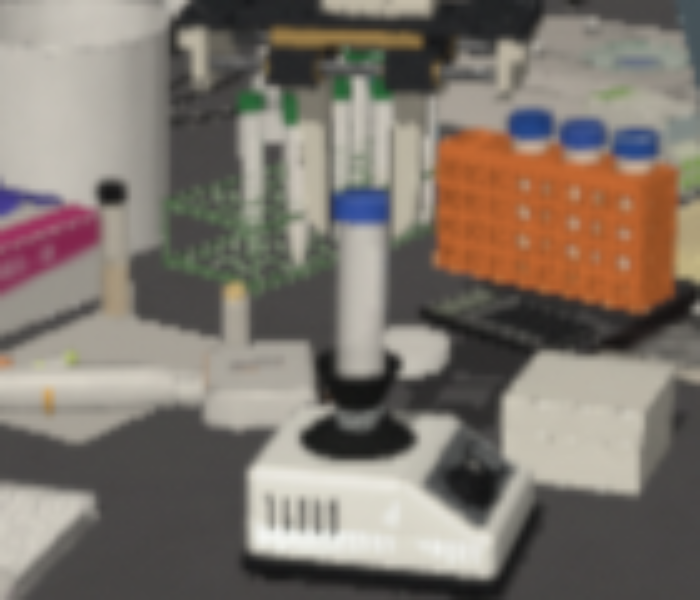

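The tube stands upright in the cup: cap at (360,205), cup rim at (358,365). It presses with about 7 N, which is roughly 6 mm of travel, and the fingers are well clear of the mixer. Handing in.

```bash
python3 -c "
from cell import ctrl; print(ctrl.close_job())"
```

```text
the job is handed in; nothing more can be done
None
```

I handed the job in with the wide tube still gripped, tilted about 5° from vertical, tip in the mixer cup. The cup is pressed about 6 mm, estimated from a push of about 7 N. I touched nothing else; the verdict wasn't shown.

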